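Build up a toroidal coil on its stud

TASK

Build the coil stack on the mounting plate with the long stud: thread onto that stud first the wide plastic disc, then the copper-wound coil, then the narrow plastic disc, then the stepped steel washer with its raised collar up, and last the black cap, open end down, over the stud's tip. Everything must sit flat on what is below it and be let go; leave the short-stud plate empty, and leave the pliers, the dish and the brush where they are.

Things in the scene. Friction and masses are not known exactly. Their poses are not given: they have to be found in the camera images.
- long_stud_plate: fixed square aluminium plate, 90 x 90 x 8 mm, on the bench, with an upright steel stud, 8 mm in diameter, at its centre; this stud stands 50 mm above the plate's top (tip 58 mm above the bench). Origin: centre of the plate's underside, on the stud's axis; z up. It may lie on the left or on the right
- short_stud_plate: the same fixed plate (90 x 90 x 8 mm) with a stud only 22 mm tall (tip 30 mm above the bench), too short for the stack; stays empty. Origin: centre of the underside, on the stud's axis; z up
- wide_disc: flat white plastic ring, 64 mm outside diameter, 18 mm bore, 6 mm thick, lying flat; loose, 35 g. Origin: centre of its underside, z up; both faces alike
- coil: toroidal coil, a black ring core wound with copper wire, 60 mm outside diameter (about 61 over the wire), 22 mm bore, 20 mm high, lying flat; loose, about 220 g. Origin: centre of its underside, z up; both faces alike, keep it the way up it lies
- narrow_disc: flat white plastic ring, 46 mm outside diameter, 18 mm bore, 6 mm thick, lying flat; loose, 25 g. Origin: centre of its underside, z up; both faces alike
- flanged_washer: stepped steel washer: flange 42 mm in diameter and 4 mm thick, and on it a collar 29 mm in diameter and 3 mm high (7 mm in all), 16 mm bore right through; lies with its collar up, as it must be fitted; loose, 50 g. Origin: centre of the flange's underside, z up
- cap: round black plastic cap, 24 mm in diameter, 20 mm high, closed on top and open below (bore 16 mm, 14 mm deep); stands open end down, as it must be fitted; loose, 20 g. Fitted, its rim rests on the washer's collar. Origin: centre of its lower rim, z up
- pliers: bystander: pointed pliers with blue handles, 162 x 50 x 13 mm, loose on the bench at the far left; leave it. Origin: centre of its underside
- dish: bystander: small black round dish with hardware in it, 67 mm in diameter, 24 mm high, loose on the bench at the far right; leave it. Origin: centre of its underside
- brush: bystander: black flat brush, 162 x 32 x 9 mm, loose, lying crosswise at the back beyond the parts; leave it. Origin: centre of its underside
Things that resemble listed ones, but are neither listed nor needed, are in the scene too. What is shaped like the wide_disc but yellow is not meant. Leave any red look-alike of the narrow_disc alone.

How it is judged:
By the outcome, as a careful person would: the job done as asked, in the order asked, and still so for the second after the job is handed in, with the robot touching nothing.
It also fails if it takes over 112 s, if anything falls off the work surface, if the arm or the gripper's body presses on something with over 40 N, if the wrist force passes 120 N, or if a joint passes its speed limit or range.

ROBOT

A 6-joint arm with a two-finger parallel gripper is mounted at the origin on a cart in front of the work surface, level with it; the furniture and walls round the work are solid. World frame = base frame: x ahead of the robot, y to its left, z up, the work surface at z = 0. Lengths are in m, angles in rad, forces in N, time in s.
With the tool pointing down it reaches from about 0.375 to 0.9 m from the base axis. Payload 3.1 kg.
Tool frame: the origin (TCP) lies on the centre line of the jaws, within the pads' length; the fingertips stand 8 mm ahead of it and the grasp point (between the pads) lies 11 mm behind it (robot.tip_extent is the distance from the TCP to the fingertips, in m); y points along the fingers, z is the direction in which the jaws open and shut, and the axes are right-handed (so a half turn about y gives the same grasp; the last joint's range is limited). The gripper opens to 87 mm and grips with 3 to 60 N. Pads are 19 mm wide; open, the fingers measure 117 mm over their backs; the gripper's body (75 mm by 190 mm) begins 51 mm behind the grasp point.
Start: joints at [1.063, 0.527, 1.433, -0, 1.181, -0.178], TCP at [0.202, 0.592, 0.231] pointing down, gripper open.
Joint ranges: [-3.08, 3.08], [-0.75, 2.2], [0.22, 2.44], [-1.43, 4.57], [0, 2.65], [-2.85, 2.85]. Speed limits (rad/s): [2.79, 2.79, 3.14, 3.14, 3.14, 3.14].

INTERFACE

Orientations are given as a unit quaternion [x, y, z, w].
In Python, from rig import robot gives the robot as it stands.
- The arm moves only by the shell command python3 -m crank 'ROWS' [FORCE]. ROWS is JSON, a list that holds one entry, the list of rows, each a list of 7 numbers: the turn, a rotation vector about the tool's x, y, z in degrees, then the shift along the tool's x, y, z in m, then the opening in per cent of the stroke, from 0 (shut) to 100 (fully open). In form: [[[ax, ay, az, dx, dy, dz, gripper], ...]]. A call has exactly 5 rows; each row shifts and turns the commanded pose from where the row before left it, along the tool's axes as they then stand; what a row does not reach is not made up. A row lasts 1/8 s, in which the tool goes at most 62.5 mm and 10.7 degrees, less where a joint would pass 70% of its speed; a pose out of reach is approached as far as the arm can. A call with a gripper value outside its range is refused whole. The fingers move at their own pace and stop on an object; FORCE is the grip in N (left out, the last holds). Time passes only in rows, so rows that do not move let the fingers close, or fill a call up. It gives the time, the measured TCP pose, the force and the opening at its end, in the units of the state.
- robot.get_obs(): the state, without advancing time (a new reading comes with each control period).
- robot.camera(name): name is "scene" or "top"; returns a dict with "img" (480x640x3 uint8, red, green, blue), "K" (3x3 intrinsics, pixels), "R" (3x3) and "t" (3): a world point X has camera coordinates R X + t. Camera axes: x right, y down, z forward; pixel columns grow to the right and rows downward; lengths in m; the calibration is good to about 2 mm. A picture is of the moment at which its call begins. There is no depth.
- robot.hand_in(): hands the job in, once; it reports no verdict.
Trained networks look in a picture, given as the dict that the camera call returned (one of the last four; its "shot" number tells which), for a name from the list of things; names that differ only in an ending like _2 or _b are one class to them, and where a whole thing is asked for, a point or a joint stands for the part that bears it (a point fixed in the world has none). Each returns a list of dicts, best first, with "conf" (0 to 1); they miss things now and then, are a little off and sometimes report something else, mostly with a low value. They report only what shows in the picture. A call takes as long as a camera call. They do not tell look-alikes from the thing itself.
- robot.spot_in(picture, thing): "at" ([row, column] in pixels, amid what is visible of it).
The state is a dict: "time": time; "q": joint angles; "joint_velocities": joint speeds; "joint_torque": joint torques, N m; "position": TCP position; "tool_rot": TCP orientation; "ft_force": force on the tool from outside, world axes, zero at the start; "moment": the same for the moment, N m; "grip_width": finger opening in m.
Only numpy, scipy, OpenCV 4.12 (cv2) and the standard library are available. Lean on these libraries where they do the work, as an engineer would, in place of code of your own. Each camera call takes 0.05 s, during which the arm holds its last target.

## Working session

There is one attempt and no reset: what is moved stays moved. The work goes in short steps, Python scripts to look and compute and a shell command to move; the robot and the scene stay as the last step left them, time stands still between calls to the robot, and variables do not carry over. Pictures are saved under pics/ and viewed, and the job is handed in when it is done.

```bash
ls; mkdir -p pics; python3 - <<'E'
from rig import robot
import cv2,numpy as np
np.set_printoptions(precision=4,suppress=True)
o=robot.get_obs()
for k,v in o.items(): print(k,np.round(v,4))
for n in ["top","scene"]:
    c=robot.camera(n); cv2.imwrite(f"pics/{n}0.png",c["img"][:,:,::-1])
    print(n,c["K"],c["R"],c["t"])
    for th in ["long_stud_plate","short_stud_plate","wide_disc","coil","narrow_disc","flanged_washer","cap"]:
        print(th,[(np.round(d["at"],1).tolist(),round(d["conf"],2)) for d in robot.spot_in(c,th)])
E
```

```text
pics
time 0.0
q [ 1.0635  0.5284  1.4339 -0.      1.1814 -0.1785]
joint_velocities [-0.0023 -0.0001  0.0014  0.0007 -0.0009 -0.001 ]
joint_torque [  0.     -44.0039 -17.6595   0.0632   0.0581  -0.0002]
position [0.2014 0.5909 0.2296]
tool_rot [ 0.6983 -0.1159  0.1155 -0.6969]
ft_force [0.744  1.0586 0.0245]
moment [-0.0283  0.0517  0.0259]
grip_width 0.0871
top [[503.4197   0.     319.4795]
 [  0.     503.4197 238.469 ]
 [  0.       0.       1.    ]] [[-0.0221 -0.9995 -0.0242]
 [-0.9945  0.0245 -0.1015]
 [ 0.102   0.0218 -0.9945]] [0.0214 0.5845 1.2496]
long_stud_plate [([295.5, 410.6], 0.61)]
short_stud_plate [([295.1, 251.3], 0.97)]
wide_disc [([261.5, 350.3], 0.85), ([306.0, 355.9], 0.81), ([218.1, 361.9], 0.62)]
coil [([240.1, 223.4], 0.66)]
narrow_disc [([219.4, 290.8], 0.62), ([255.0, 315.1], 0.6)]
flanged_washer [([232.8, 416.8], 0.7)]
cap [([175.3, 317.5], 0.67), ([288.9, 320.0], 0.57)]
scene [[609.7893   0.     319.3886]
 [  0.     609.7893 243.2336]
 [  0.       0.       1.    ]] [[ 0.6109 -0.7917 -0.0003]
 [-0.541  -0.4172 -0.7302]
 [ 0.578   0.4463 -0.6832]] [-0.3444  0.3323  1.1351]
long_stud_plate [([329.1, 369.2], 0.91)]
short_stud_plate [([246.7, 225.4], 0.66)]
wide_disc [([254.8, 369.5], 0.83), ([309.2, 312.4], 0.69), ([276.2, 328.4], 0.68)]
coil [([204.1, 246.0], 0.91)]
narrow_disc [([228.8, 312.4], 0.65), ([250.4, 298.2], 0.45)]
flanged_washer [([296.4, 416.2], 0.66)]
cap [([271.3, 282.8], 0.67)]
```

View pics/top0.png

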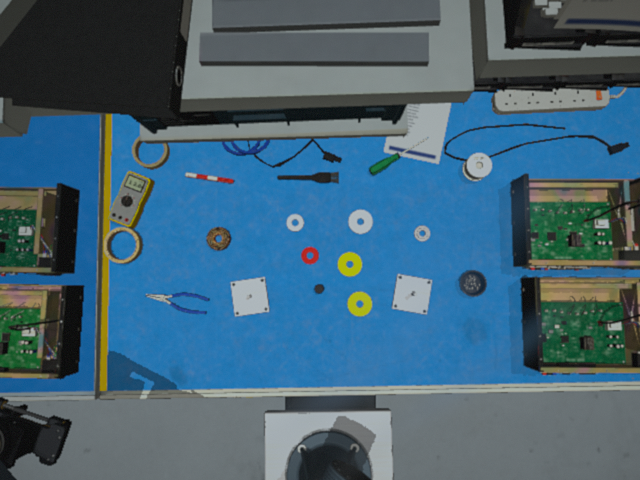

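View pics/scene0.png

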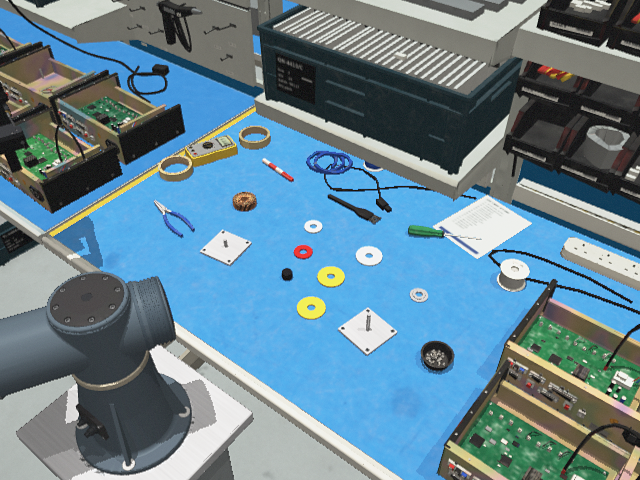

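```bash
python3 - <<'E'
import cv2
a=cv2.imread("pics/top0.png")[165:345,190:460]
cv2.imwrite("pics/top0crop.png",cv2.resize(a,None,fx=2.95,fy=2.95,interpolation=cv2.INTER_CUBIC))
E
```

```text
(no output)
```

View pics/top0crop.png

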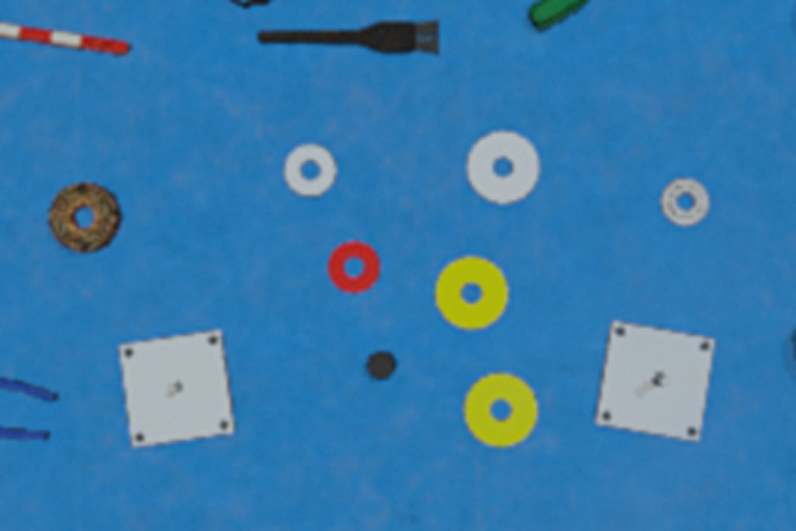

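Candidates (top view, row/col):
- **wide_disc:** white (218,362), against yellow (261,350) and (306,356). The white one is meant.
- **narrow_disc:** white (219,291), against red (255,315). The white one is meant.
- **Long stud:** right plate (295,411) against left plate (295,251). The stud heights need a close look.

Next I measure the positions and make a confirming crop.

```bash
cat > h.py <<'E'
import numpy as np,cv2
np.set_printoptions(precision=4,suppress=True)
def ray(c,rc,z):
    K,R,t=map(np.array,(c["K"],c["R"],c["t"]))
    d=R.T@np.linalg.inv(K)@np.array([rc[1],rc[0],1.]); o=-R.T@t
    return o+d*(z-o[2])/d[2]
def proj(c,X):
    p=np.array(c["K"])@(np.array(c["R"])@np.array(X)+c["t"]); return p[1]/p[2],p[0]/p[2]
def blob(c,rc,win=30):
    img=c["img"]; hsv=cv2.cvtColor(img,cv2.COLOR_RGB2HSV)
    h,s=hsv[...,0],hsv[...,1]
    m=(~((h>95)&(h<118)&(s>110))).astype(np.uint8)
    n,l,st,ce=cv2.connectedComponentsWithStats(m)
    r,q=map(int,rc); w=l[r-10:r+11,q-10:q+11]; ids=w[w>0]
    i=np.bincount(ids).argmax()
    cs,_=cv2.findContours((l==i).astype(np.uint8),cv2.RETR_EXTERNAL,cv2.CHAIN_APPROX_NONE)
    k=max(cs,key=cv2.contourArea); mo=cv2.moments(k)
    return (mo["m01"]/mo["m00"],mo["m10"]/mo["m00"]),cv2.boundingRect(k),k
E
python3 - <<'E'
from rig import robot
from h import *
S={"wide":((218,362),(255,369),.004),"coil":((240,223),(203,245),.010),"narrow":((219,291),(227,313),.004),"washer":((233,417),(295,418),.003),"cap":((289,320),(273,287),.010),"longp":((295,411),(331,366),.006),"shortp":((295,251),(247,226),.006)}
T=robot.camera("top");C=robot.camera("scene")
for k,(a,b,z) in S.items():
    for n,c,p in(("top",T,a),("scene",C,b)):
        ce,bb,_=blob(c,p); print(k,n,np.round(ce,1),bb,ray(c,ce,z))
a=C["img"][220:370,190:430,::-1]
cv2.imwrite("pics/s1.png",cv2.resize(a,None,fx=3.3,fy=3.3,interpolation=cv2.INTER_CUBIC))
from scipy.spatial.transform import Rotation as Ro
print(Ro.from_quat(robot.get_obs()["tool_rot"]).as_matrix())
E
```

```text
wide top [221.2 360. ] (348, 209, 25, 25) [ 0.6299 -0.0981  0.004 ]
wide scene [255.5 368.6] (355, 246, 28, 20) [ 0.6297 -0.0973  0.004 ]
coil top [238.1 218. ] (206, 227, 25, 23) [0.5943 0.2714 0.01  ]
coil scene [201.  244.1] (232, 191, 25, 21) [0.5948 0.2724 0.01  ]
narrow top [222.3 294.7] (286, 214, 18, 18) [0.6313 0.072  0.004 ]
narrow scene [226.2 312.8] (304, 220, 19, 14) [0.6315 0.073  0.004 ]
washer top [233.  421.7] (414, 225, 16, 17) [ 0.5953 -0.2563  0.003 ]
washer scene [294.6 418.5] (410, 288, 18, 15) [ 0.595  -0.2557  0.003 ]
cap top [288.4 318.6] (315, 285, 8, 8) [0.4587 0.0132 0.01  ]
cap scene [273.8 286.5] (282, 268, 10, 12) [0.4594 0.0147 0.01  ]
longp top [293.8 411.6] (392, 274, 41, 41) [ 0.4397 -0.2234  0.006 ]
longp scene [330.7 367.1] (338, 307, 60, 49) [ 0.4381 -0.2239  0.006 ]
shortp top [296.4 249.4] (230, 277, 40, 40) [0.4423 0.1914 0.006 ]
shortp scene [247.1 225.6] (200, 229, 52, 37) [0.4411 0.1913 0.006 ]
[[ 0.9464  0.      0.3229]
 [-0.3229  0.      0.9464]
 [ 0.     -1.      0.    ]]
```

View pics/s1.png

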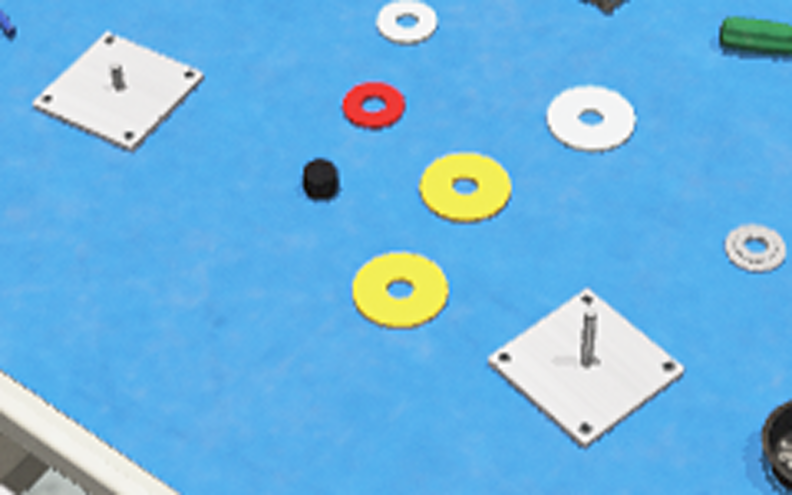

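The right plate carries the long stud (tall stud near crop pixel (588,335)). The white wide and narrow discs and the stepped washer are where the table says, and both cameras agree within about 1.5 mm. I'll turn the tool so its x/z axes match world x/y, then move to the wide disc.

```bash
python3 -m crank '[[[0,-9.42,0,0,0,0,100],[0,-9.42,0,0,0,0,100],[0,0,0,0.031,0,-0.049,100],[0,0,0,0.031,0,-0.049,100],[0,0,0,0.031,0,-0.049,100]]]' 20
python3 -m crank '[[[0,0,0,0.031,0,-0.049,100],[0,0,0,0.031,0,-0.049,100],[0,0,0,0.031,0,-0.049,100],[0,0,0,0.031,0,-0.049,100],[0,0,0,0.031,0,-0.049,100]]]'
```

```text
time: 1.52
position: [0.2955, 0.4433, 0.2307]
tool_rot: [-0.707, -0.001, 0.0, 0.707]
ft_force: [0.8, 0.5, -0.6]
grip_width: 0.0868
time: 2.15
position: [0.4509, 0.1979, 0.2309]
tool_rot: [-0.707, -0.0, -0.0, 0.707]
ft_force: [0.3, 0.2, -0.6]
grip_width: 0.0869
```

```bash
python3 -m crank '[[[0,0,0,0.030,0.02,-0.049,100],[0,0,0,0.030,0.02,-0.049,100],[0,0,0,0.030,0.02,-0.049,100],[0,0,0,0.030,0.02,-0.049,100],[0,0,0,0.030,0.02,-0.049,100]]]'
python3 -m crank '[[[0,0,0,0.029,0.02,-0.0508,100],[0,0,0,0,0.03,0,100],[0,0,0,0,0.03,0,100],[0,0,0,0,0,0,100],[0,0,0,0,0,0,100]]]'
```

```text
time: 2.78
position: [0.6009, -0.0473, 0.13]
tool_rot: [0.707, 0.0, 0.0, -0.707]
ft_force: [0.7, -0.5, 0.5]
grip_width: 0.087
time: 3.4
position: [0.6295, -0.0963, 0.0515]
tool_rot: [0.707, 0.001, 0.0, -0.707]
ft_force: [0.2, 0.2, -0.3]
grip_width: 0.0873
```

```bash
python3 -m crank '[[[0,0,0,0,0.021,-0.0015,100],[0,0,0,0,0.021,0,100],[0,0,0,0,0,0,100],[0,0,0,0,0,0,60],[0,0,0,0,0,0,60]]]' 20
python3 -m crank '[[[0,0,0,0,0,0,60],[0,0,0,0,0,0,60],[0,0,0,0,0,0,60],[0,0,0,0,0,0,60],[0,0,0,0,-0.02,0,60]]]' 20
```

```text
time: 4.03
position: [0.6292, -0.0977, 0.0085]
tool_rot: [0.707, 0.0, 0.0, -0.707]
ft_force: [0.7, 0.6, 4.5]
grip_width: 0.0742
time: 4.65
position: [0.6265, -0.0972, 0.027]
tool_rot: [-0.706, 0.002, 0.002, 0.708]
ft_force: [0.5, 0.1, -0.9]
grip_width: 0.0623
```

```bash
cat > look.py <<'E'
import sys
from rig import robot
from h import *
n=sys.argv[1]; cam=sys.argv[2]; X=[float(v) for v in sys.argv[3:6]]; w=int(sys.argv[6]) if len(sys.argv)>6 else 40
c=robot.camera(cam); r,q=map(int,proj(c,X)); r=max(r,w);q=max(q,w)
a=c["img"][r-w:r+w,q-w:q+w,::-1]; print("crop origin row,col",r-w,q-w,"scale",600/(2*w))
cv2.imwrite(f"pics/{n}.png",cv2.resize(a,(600,600),interpolation=cv2.INTER_CUBIC))
E
python3 look.py w1 scene 0.627 -0.097 0.02; python3 -c "
from rig import robot;o=robot.get_obs();print(o['position'],o['grip_width'],o['tool_rot'],o['ft_force'])"
```

```text
crop origin row,col 211 328 scale 7.5
[ 0.62888719 -0.09790201  0.03063532] 0.062381208449599115 [ 7.07226035e-01  1.62032470e-04  6.81818776e-06 -7.06987488e-01] [1.06219135 0.83842396 1.46367604]
```

View pics/w1.png

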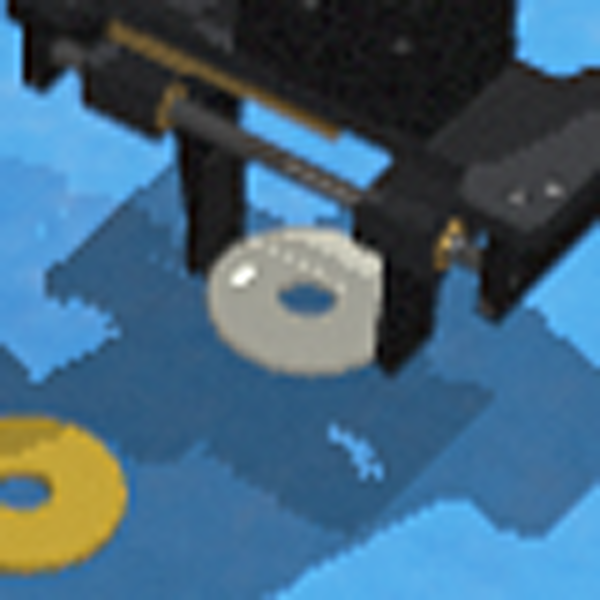

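The disc is held level (bore at crop (305,297), about row 250.6, col 368.7). I'll compute the offset of the bore from the TCP.

```bash
python3 - <<'E'
from rig import robot
from h import *
c=robot.camera("scene");o=robot.get_obs();print(o['position'],ray(c,(250.6,368.7),.0265))
t=robot.camera("top")
# stud base & tip projections
for X in ([.439,-.2235,.008],[.439,-.2235,.058]): print(proj(c,X),proj(t,X))
for cc,n in((c,"s"),(t,"t")):
    r,q=map(int,proj(cc,[.439,-.2235,.03])); 
    cv2.imwrite(f"pics/stud_{n}.png",cv2.resize(cc["img"][r-30:r+30,q-30:q+30,::-1],(600,600),interpolation=cv2.INTER_NEAREST)); print(n,r-30,q-30)
E
```

```text
[ 0.6297 -0.0982  0.0304] [ 0.6236 -0.1002  0.0265]
(np.float64(329.76986594840537), np.float64(367.2222797405337)) (np.float64(294.107907952342), np.float64(411.7296989529656))
(np.float64(314.31601593361404), np.float64(368.52199153718453)) (np.float64(294.28035940113836), np.float64(414.9593605628068))
s 293 337
t 264 383
```

View pics/stud_s.png

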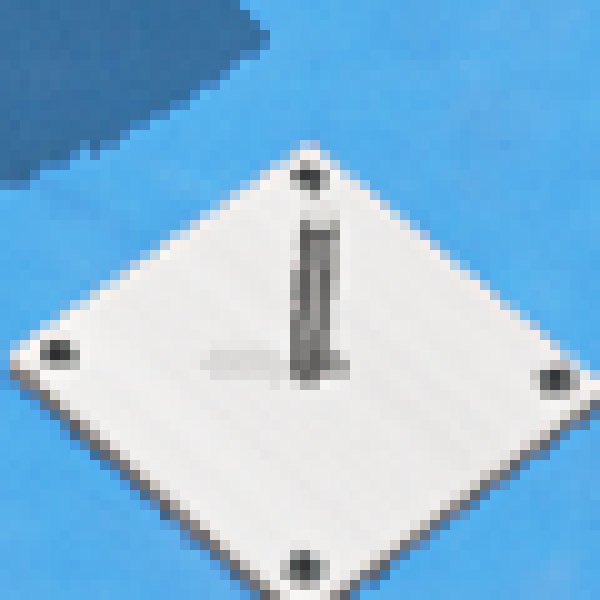

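View pics/stud_t.png

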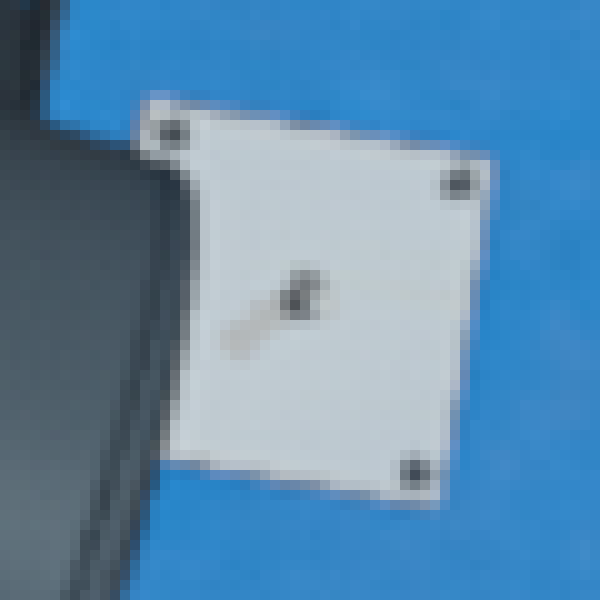

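```bash
python3 - <<'E'
from rig import robot
from h import *
c=robot.camera("scene");p=robot.get_obs()['position'];print(p)
r0,q0,w=211,328,80
im=cv2.resize(c["img"][r0:r0+w,q0:q0+w,::-1],(800,800)[:2],interpolation=cv2.INTER_CUBIC)[:600]
def dr(x,y,z,R,col):
    P=[]
    for a in np.linspace(0,6.3,80):
        r,q=proj(c,[x+R*np.cos(a),y+R*np.sin(a),z]); P.append([(q-q0+.5)*10,(r-r0+.5)*10])
    cv2.polylines(im,[np.int32(P)],False,col,1)
for z,col in((.022,(0,255,0)),(.028,(0,0,255))):
    dr(.6297,-.098,z,.032,col);dr(.6297,-.098,z,.009,col)
cv2.imwrite("pics/ov.png",im)
E
```

```text
[ 0.6289 -0.0979  0.0292]
```

View pics/ov.png

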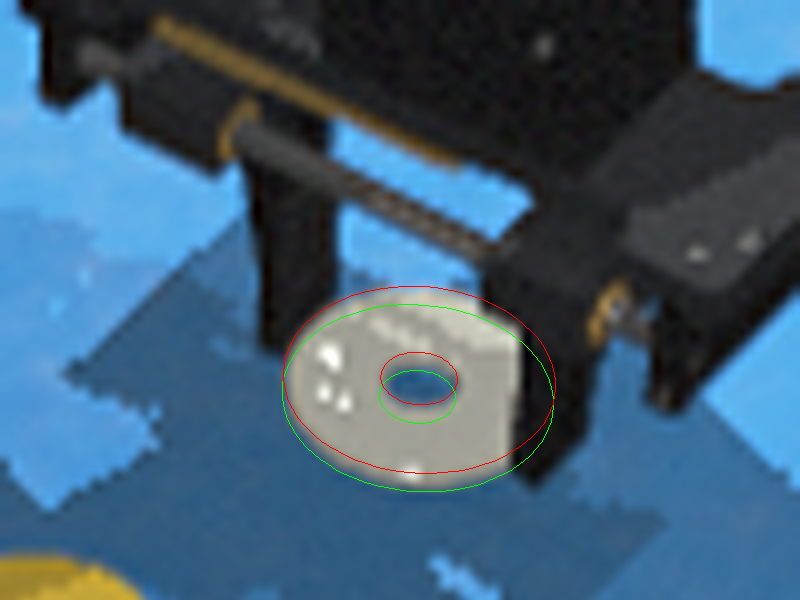

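The expected disc outline matches the picture within about 1–2 mm, so it is well gripped. Carrying it to the stud.

```bash
python3 -m crank '[[[0,0,0,0,-0.03,0,60],[0,0,0,0,-0.04,0,60],[0,0,0,-0.038,0,-0.025,60],[0,0,0,-0.038,0,-0.025,60],[0,0,0,-0.038,0,-0.025,60]]]'
python3 -m crank '[[[0,0,0,-0.038,0,-0.025,60],[0,0,0,-0.038,0,-0.0255,60],[0,0,0,0,0,0,60],[0,0,0,0,0,0,60],[0,0,0,0,0,0,60]]]'
cat > pos.py <<'E'
from rig import robot
from h import *
P=[];
for i in range(5):
    c=robot.camera("scene"); o=robot.get_obs(); P.append(o["position"])
print("mean",np.mean(P,0),"std",np.std(P,0),o["grip_width"],np.array(o["ft_force"]),round(o["time"],2))
E
python3 pos.py; python3 look.py w2 scene 0.439 -0.2235 0.06; python3 look.py w3 top 0.439 -0.2235 0.06
```

```text
time: 5.48
position: [0.5134, -0.1731, 0.0985]
tool_rot: [0.707, 0.0, -0.0, -0.707]
ft_force: [0.2, -1.0, -0.5]
grip_width: 0.0619
time: 6.1
position: [0.4397, -0.2229, 0.0985]
tool_rot: [0.707, 0.001, -0.0, -0.707]
ft_force: [-0.3, 0.1, -0.3]
grip_width: 0.0619
mean [ 0.4395 -0.2228  0.0985] std [0.0002 0.     0.    ] 0.06207006776863616 [-0.2064 -0.7555  0.2128] 6.35
crop origin row,col 273 328 scale 7.5
crop origin row,col 254 375 scale 7.5
```

View pics/w2.png

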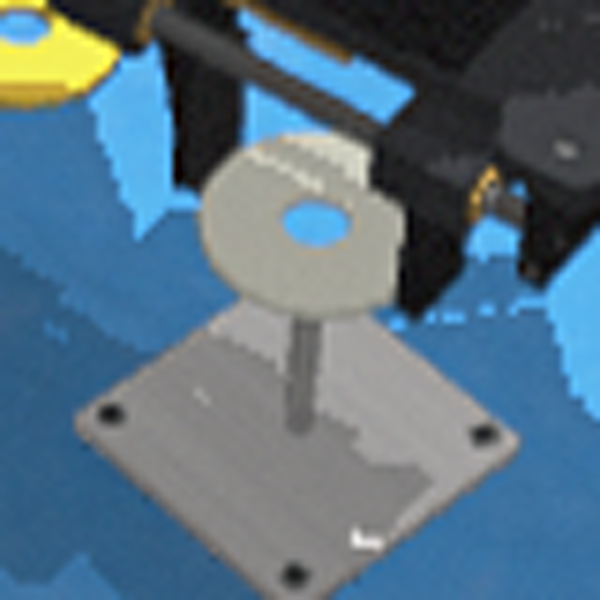

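```bash
python3 -m crank '[[[0,0,0,0,0.025,-0.0005,60],[0,0,0,0,0.025,0,60],[0,0,0,0,0.018,0,60],[0,0,0,0,0.008,0,60],[0,0,0,0,0.005,0,60]]]'
python3 pos.py
```

```text
time: 7.08
position: [0.4389, -0.2238, 0.0173]
tool_rot: [0.707, 0.0, -0.0, -0.707]
ft_force: [0.5, -0.2, -0.5]
grip_width: 0.0622
mean [ 0.439  -0.2239  0.0177] std [0.0001 0.0001 0.0003] 0.062071213857145466 [-0.5492  0.3217  0.1334] 7.33
```

```bash
python3 -m crank '[[[0,0,0,0,0,0,90],[0,0,0,0,0,0,90],[0,0,0,0,0,0,90],[0,0,0,0,-0.02,0,90],[0,0,0,0,-0.06,0,90]]]'
python3 -m crank '[[[0,0,0,0.0175,0,0.055,100],[0,0,0,0.0175,0,0.055,100],[0,0,0,0.0175,0,0.055,100],[0,0,0,0.0175,0,0.055,100],[0,0,0,0.0175,0,0.055,100]]]'
python3 -m crank '[[[0,0,0,0.0175,0,0.055,100],[0,0,0,0.0175,0,0.055,100],[0,0,0,0.0175,0,0.055,100],[0,0,0,0.0155,0,0.056,100],[0,0,0,0,0.03,0,100]]]'; python3 pos.py; python3 look.py w4 scene 0.439 -0.2235 0.02;python3 look.py w5 top 0.439 -0.2235 0.02
```

```text
time: 7.95
position: [0.4372, -0.2226, 0.0961]
tool_rot: [-0.705, 0.002, 0.002, 0.709]
ft_force: [0.8, -0.3, 1.3]
grip_width: 0.0783
time: 8.57
position: [0.5266, 0.053, 0.0976]
tool_rot: [0.707, 0.0, 0.0, -0.707]
ft_force: [1.4, -0.1, -0.1]
grip_width: 0.0867
time: 9.2
position: [0.5976, 0.2776, 0.0698]
tool_rot: [-0.706, -0.005, -0.001, 0.708]
ft_force: [-0.3, -0.9, -0.0]
grip_width: 0.0867
mean [0.5927 0.2725 0.0658] std [0.001  0.001  0.0014] 0.08688194435717256 [-0.1321  0.1908  0.2304] 9.45
crop origin row,col 286 327 scale 7.5
crop origin row,col 254 372 scale 7.5
```

View pics/w4.png

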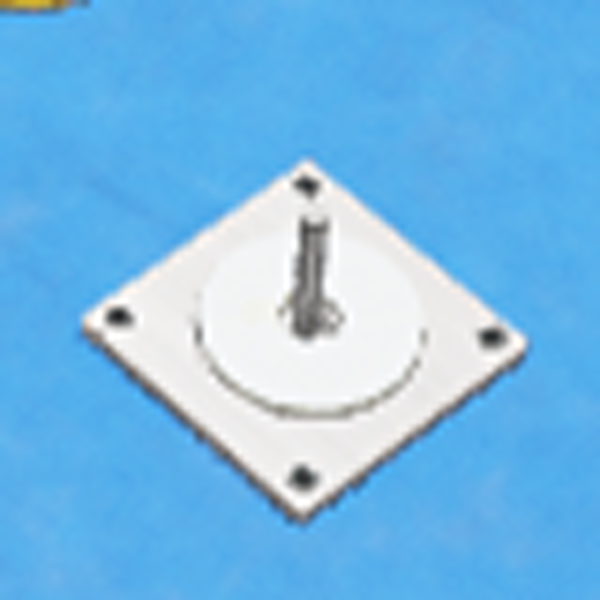

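The wide disc sits flat and centred round the stud (crop (310,325)). Next is the coil.

```bash
python3 -m crank '[[[0,0,0,0.001,0,0,100],[0,0,0,0,0.025,0,100],[0,0,0,0,0.018,0,100],[0,0,0,0,0.010,0,100],[0,0,0,0,0,0,100]]]' 40; python3 pos.py;  python3 look.py c1 scene 0.594 0.272 0.02
```

```text
time: 10.18
position: [0.5947, 0.272, 0.0136]
tool_rot: [0.707, -0.001, -0.001, -0.707]
ft_force: [0.4, 0.0, 0.1]
grip_width: 0.0872
mean [0.5957 0.2723 0.015 ] std [0.0002 0.0001 0.0004] 0.08691595523608203 [-0.61   -0.9361  0.5553] 10.43
crop origin row,col 158 203 scale 7.5
```

View pics/c1.png

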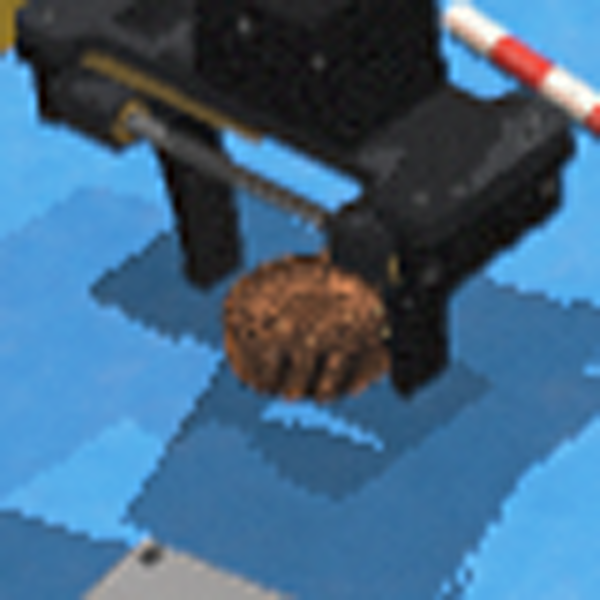

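```bash
python3 -m crank '[[[0,0,0,0,0.001,0,50],[0,0,0,0,0,0,50],[0,0,0,0,0,0,50],[0,0,0,0,0,0,50],[0,0,0,0,0,0,50]]]' 40; python3 pos.py; python3 -m crank '[[[0,0,0,0,0,0,50],[0,0,0,0,-0.015,0,50],[0,0,0,0,-0.03,0,50],[0,0,0,0,-0.05,0,50],[0,0,0,0,0,0,50]]]' 40; python3 pos.py;  python3 look.py c2 scene 0.594 0.272 0.11
```

```text
time: 11.1
position: [0.5953, 0.2721, 0.0136]
tool_rot: [0.707, 0.0, -0.0, -0.707]
ft_force: [0.3, -0.9, 0.7]
grip_width: 0.0586
mean [0.5953 0.2721 0.0136] std [0. 0. 0.] 0.058722658796483244 [-0.1458 -0.5365  0.9249] 11.35
time: 11.98
position: [0.5988, 0.2734, 0.1139]
tool_rot: [-0.706, -0.004, -0.004, 0.708]
ft_force: [0.4, -0.1, -1.0]
grip_width: 0.0586
mean [0.5948 0.2722 0.1087] std [0.0011 0.0004 0.0016] 0.05859016791108913 [-0.2719 -0.3126 -2.6867] 12.22
crop origin row,col 130 200 scale 7.5
```

View pics/c2.png

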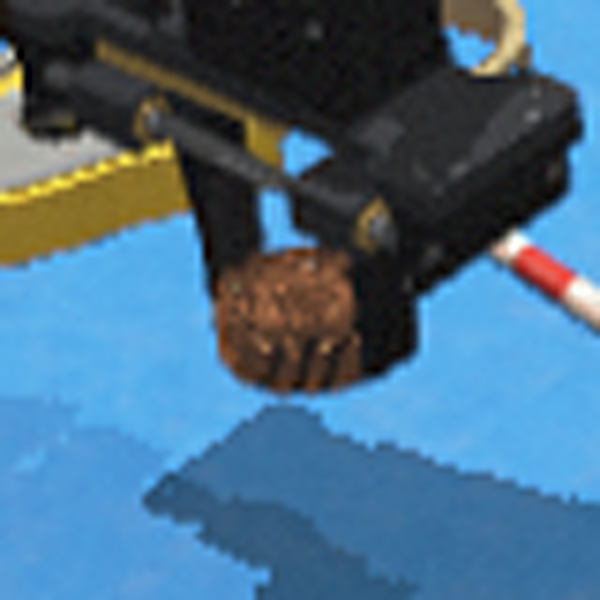

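```bash
python3 -m crank '[[[0,0,0,-0.0173,0,-0.055,50],[0,0,0,-0.0173,0,-0.055,50],[0,0,0,-0.0173,0,-0.055,50],[0,0,0,-0.0173,0,-0.055,50],[0,0,0,-0.0173,0,-0.055,50]]]' 40;  python3 -m crank '[[[0,0,0,-0.0173,0,-0.055,50],[0,0,0,-0.0173,0,-0.055,50],[0,0,0,-0.0173,0,-0.055,50],[0,0,0,-0.0173,0,-0.055,50],[0,0,0,0,0,0,50]]]' 40; python3 pos.py;  python3 look.py c3 scene 0.439 -0.2235 0.06
```

```text
time: 12.9
position: [0.5078, -0.0043, 0.1078]
tool_rot: [-0.707, 0.0, 0.001, 0.707]
ft_force: [1.1, 0.0, -2.0]
grip_width: 0.0586
time: 13.52
position: [0.4392, -0.2273, 0.108]
tool_rot: [0.708, -0.002, 0.003, -0.707]
ft_force: [1.1, 0.9, -2.2]
grip_width: 0.0582
mean [ 0.439  -0.2224  0.1079] std [0.0002 0.0013 0.0001] 0.05863828110958849 [ 0.7598  0.1853 -1.89  ] 13.78
crop origin row,col 273 328 scale 7.5
```

View pics/c3.png

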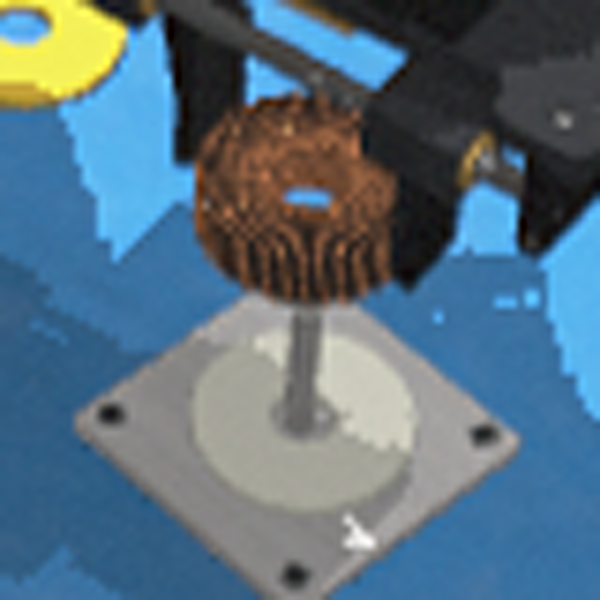

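```bash
python3 -m crank '[[[0,0,0,0,0.02,-0.0008,50],[0,0,0,0,0.025,0,50],[0,0,0,0,0.02,0,50],[0,0,0,0,0.010,0,50],[0,0,0,0,0.004,0,50]]]' 40; python3 pos.py
```

```text
time: 14.45
position: [0.4398, -0.2228, 0.0292]
tool_rot: [-0.707, -0.0, 0.001, 0.707]
ft_force: [0.4, -0.2, -1.8]
grip_width: 0.0584
mean [ 0.4399 -0.2235  0.0298] std [0.0001 0.0003 0.0004] 0.058418822061907905 [-0.3455 -0.0158 -1.6503] 14.7
```

```bash
python3 -m crank '[[[0,0,0,0,0.0012,0,50],[0,0,0,0,0,0,50],[0,0,0,0,0,0,85],[0,0,0,0,0,0,85],[0,0,0,0,0,0,85]]]' 40;python3 pos.py; python3 -m crank '[[[0,0,0,0,-0.02,0,85],[0,0,0,0,-0.05,0,85],[0,0,0,0.032,0,0.049,85],[0,0,0,0.032,0,0.049,85],[0,0,0,0.032,0,0.049,85]]]' 
python3 -m crank '[[[0,0,0,0.032,0,0.049,85],[0,0,0,0.032,0,0.050,85],[0,0,0,0.032,0,0.050,85],[0,0,0,0,0.03,0,85],[0,0,0,0,0,0,85]]]'; python3 pos.py;  python3 look.py c4 scene 0.439 -0.2235 0.03; python3 look.py n1 scene 0.631 0.072 0.02
```

```text
time: 15.32
position: [0.4397, -0.2237, 0.0285]
tool_rot: [0.707, 0.0, 0.0, -0.707]
ft_force: [-0.0, -0.9, 0.3]
grip_width: 0.0731
mean [ 0.4396 -0.2236  0.0284] std [0. 0. 0.] 0.07426323886182203 [-1.1005  0.0688 -0.0876] 15.57
time: 16.2
position: [0.5365, -0.0754, 0.0986]
tool_rot: [0.707, -0.0, 0.001, -0.707]
ft_force: [0.1, -1.2, -0.1]
grip_width: 0.074
time: 16.82
position: [0.6292, 0.0734, 0.066]
tool_rot: [-0.707, 0.002, 0.003, 0.707]
ft_force: [-0.6, -0.5, 0.1]
grip_width: 0.0742
mean [0.6313 0.0719 0.0686] std [0.0007 0.0004 0.0008] 0.07390090012546673 [ 0.0192 -0.1355 -0.1849] 17.07
crop origin row,col 283 327 scale 7.5
crop origin row,col 181 272 scale 7.5
```

View pics/c4.png

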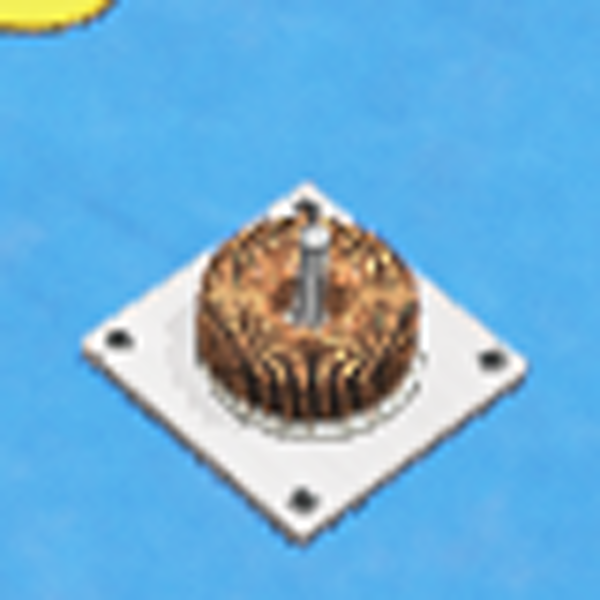

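View pics/n1.png

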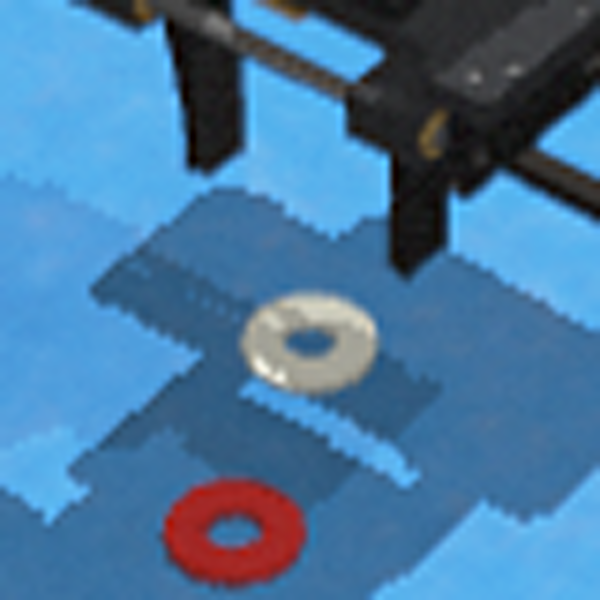

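The coil is seated on the disc with the stud in its bore. The white narrow disc (crop (310,342)) is below the gripper, and the red one (crop (235,530)) is clear of it.

```bash
python3 -m crank '[[[0,0,0,0,0.025,0.0005,85],[0,0,0,0,0.022,0,85],[0,0,0,0,0.0115,0,85],[0,0,0,0,0,0,85],[0,0,0,0,0,0,40]]]' 20; python3 pos.py; python3 -m crank '[[[0,0,0,0,0,0,40],[0,0,0,0,0,0,40],[0,0,0,0,0,0,40],[0,0,0,0,0,0,40],[0,0,0,0,0,0,40]]]' 20; python3 pos.py
```

```text
time: 17.8
position: [0.6321, 0.0728, 0.0105]
tool_rot: [0.707, 0.0, 0.0, -0.707]
ft_force: [0.4, 0.4, -0.2]
grip_width: 0.0693
mean [0.6319 0.0729 0.0104] std [0.0001 0.     0.0001] 0.051671940255985344 [ 0.8273 -0.5163  0.1009] 18.05
time: 18.68
position: [0.6318, 0.073, 0.0101]
tool_rot: [-0.707, -0.0, -0.0, 0.707]
ft_force: [-0.6, 0.2, 4.5]
grip_width: 0.0447
mean [0.6317 0.0729 0.0101] std [0. 0. 0.] 0.044461160717517316 [-1.0281  1.4884  4.8849] 18.93
```

```bash
python3 -m crank '[[[0,0,0,0,-0.02,0,40],[0,0,0,0,-0.04,0,40],[0,0,0,0,-0.04,0,40],[0,0,0,-0.032,0,-0.0494,40],[0,0,0,-0.032,0,-0.0494,40]]]';python3 -m crank '[[[0,0,0,-0.032,0,-0.0494,40],[0,0,0,-0.032,0,-0.0494,40],[0,0,0,-0.032,0,-0.0494,40],[0,0,0,-0.032,0,-0.0494,40],[0,0,0,0,0,0,40]]]'; python3 pos.py;  python3 look.py n2 scene 0.439 -0.2235 0.06;
```

```text
time: 19.55
position: [0.5677, -0.0266, 0.1115]
tool_rot: [0.708, 0.002, 0.0, -0.707]
ft_force: [0.9, -1.3, -0.2]
grip_width: 0.0445
time: 20.18
position: [0.4382, -0.2273, 0.1106]
tool_rot: [0.708, -0.002, 0.003, -0.707]
ft_force: [-0.7, 0.4, -1.2]
grip_width: 0.0444
mean [ 0.4397 -0.2235  0.1103] std [0.0005 0.0011 0.0002] 0.04491342899318364 [-0.6648 -0.123   0.8619] 20.43
crop origin row,col 273 328 scale 7.5
```

View pics/n2.png

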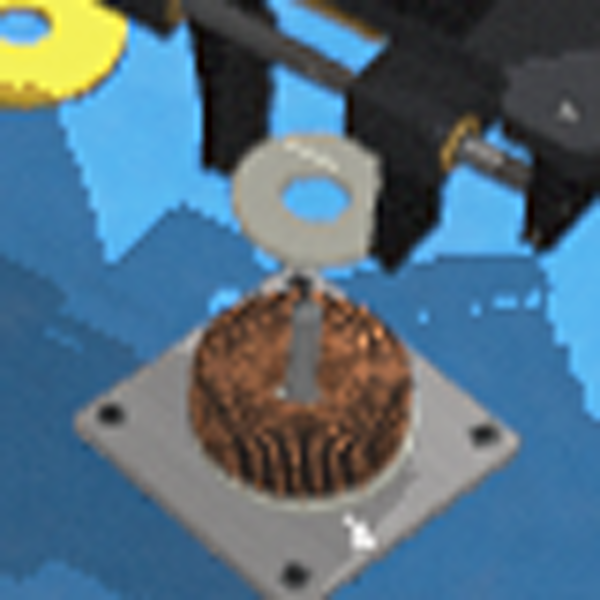

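```bash
python3 -m crank '[[[0,0,0,0,0.02,0,40],[0,0,0,0,0.02,0,40],[0,0,0,0,0.018,0,40],[0,0,0,0,0.007,0,40],[0,0,0,0,0,0,40]]]'; python3 pos.py
```

```text
time: 21.1
position: [0.4399, -0.2227, 0.0447]
tool_rot: [-0.707, -0.0, 0.001, 0.707]
ft_force: [0.4, 0.9, -0.3]
grip_width: 0.0446
mean [ 0.4401 -0.2234  0.0452] std [0.0001 0.0002 0.0001] 0.04478281665973496 [-0.1281  0.4096 -0.4377] 21.35
```

```bash
python3 -m crank '[[[0,0,0,0,0,0,70],[0,0,0,0,0,0,70],[0,0,0,0,0,0,70],[0,0,0,0,-0.02,0,70],[0,0,0,0,-0.04,0,70]]]'
python3 -m crank '[[[0,0,0,0.052,0,-0.0108,75],[0,0,0,0.052,0,-0.0108,75],[0,0,0,0.051,0,-0.0108,75],[0,0,0,0,0.04,0,75],[0,0,0,0,0,0,75]]]'; python3 pos.py;  python3 look.py n3 scene 0.439 -0.2235 0.04; python3 look.py f1 scene 0.595 -0.256 0.02
```

```text
time: 21.98
position: [0.4385, -0.2228, 0.1042]
tool_rot: [-0.706, 0.001, 0.001, 0.708]
ft_force: [1.7, -0.7, 0.1]
grip_width: 0.0607
time: 22.6
position: [0.592, -0.254, 0.0616]
tool_rot: [-0.705, 0.002, 0.003, 0.709]
ft_force: [-0.1, -0.7, -0.4]
grip_width: 0.0654
mean [ 0.594  -0.2557  0.0652] std [0.0007 0.0006 0.0011] 0.0652060390294129 [ 0.6302 -0.6885  0.2374] 22.85
crop origin row,col 279 328 scale 7.5
crop origin row,col 249 379 scale 7.5
```

View pics/n3.png

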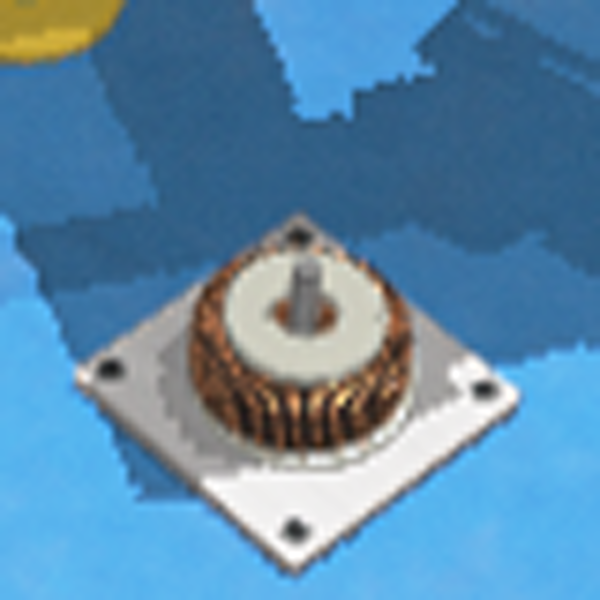

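View pics/f1.png

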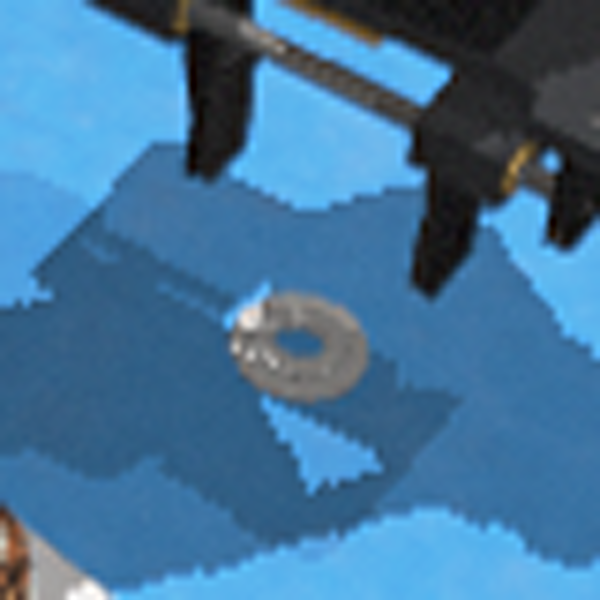

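```bash
python3 -m crank '[[[0,0,0,0.0005,0.025,0,75],[0,0,0,0,0.02,0,75],[0,0,0,0,0.0105,0,75],[0,0,0,0,0,0,75],[0,0,0,0,0,0,75]]]' 25; python3 pos.py
```

```text
time: 23.58
position: [0.5952, -0.256, 0.0094]
tool_rot: [0.707, 0.0, 0.0, -0.707]
ft_force: [0.2, 0.0, -0.0]
grip_width: 0.0651
mean [ 0.5952 -0.2559  0.0094] std [0. 0. 0.] 0.06498863658815465 [-0.1409 -0.0046 -0.1143] 23.82
```

```bash
python3 -m crank '[[[0,0,0,0,0,0,35],[0,0,0,0,0,0,35],[0,0,0,0,0,0,35],[0,0,0,0,0,0,35],[0,0,0,0,0,0,35]]]' 25; python3 pos.py;  python3 -m crank '[[[0,0,0,0,0,0,35],[0,0,0,0,-0.01,0,35],[0,0,0,0,-0.02,0,35],[0,0,0,0,-0.03,0,35],[0,0,0,0,-0.045,0,35]]]'; python3 pos.py;python3 look.py f2 scene 0.595 -0.256 0.11
```

```text
time: 24.45
position: [0.5951, -0.2559, 0.0094]
tool_rot: [0.707, 0.0, -0.0, -0.707]
ft_force: [-0.3, 0.6, -0.2]
grip_width: 0.0402
mean [ 0.5951 -0.2559  0.0094] std [0. 0. 0.] 0.039835870592156146 [ 0.0977  0.0215 -0.5411] 24.7
time: 25.32
position: [0.5945, -0.2555, 0.1156]
tool_rot: [-0.707, 0.0, 0.0, 0.707]
ft_force: [-0.2, -0.6, -0.5]
grip_width: 0.0401
mean [ 0.5971 -0.2571  0.1191] std [0.0015 0.0009 0.0029] 0.03967584907096658 [-0.0821 -0.0914 -0.0807] 25.57
crop origin row,col 220 384 scale 7.5
```

View pics/f2.png

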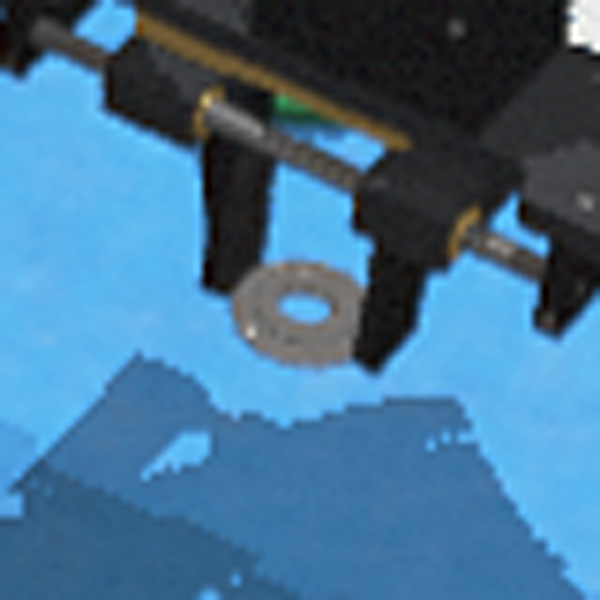

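Held and level. Moving to the stud: Dx = -0.156, Dy = +0.0325.

```bash
python3 -m crank '[[[0,0,0,-0.052,0,0.0108,35],[0,0,0,-0.052,0,0.0108,35],[0,0,0,-0.0515,0,0.0108,35],[0,0,0,0,0,0,35],[0,0,0,0,0,0,35]]]'; python3 pos.py;python3 look.py f3 scene 0.439 -0.2235 0.06
```

```text
time: 26.25
position: [0.4401, -0.224, 0.114]
tool_rot: [0.707, -0.0, 0.0, -0.707]
ft_force: [1.0, 0.1, -0.2]
grip_width: 0.04
mean [ 0.4409 -0.2242  0.1142] std [0.0002 0.0002 0.    ] 0.03979816038147608 [-0.2586 -0.1064 -0.6625] 26.5
crop origin row,col 273 328 scale 7.5
```

View pics/f3.png

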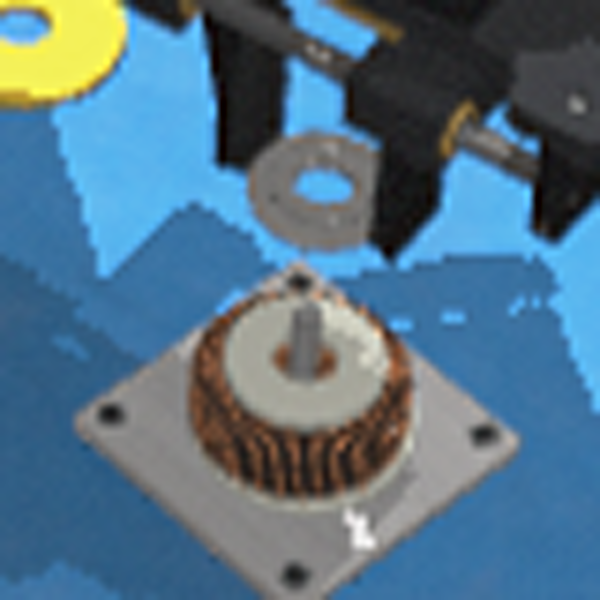

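```bash
python3 -m crank '[[[0,0,0,-0.0015,0.02,0.0005,35],[0,0,0,0,0.02,0,35],[0,0,0,0,0.015,0,35],[0,0,0,0,0.006,0,35],[0,0,0,0,0.0025,0,35]]]'; python3 pos.py
```

```text
time: 27.18
position: [0.4382, -0.2231, 0.0506]
tool_rot: [-0.707, -0.0, 0.0, 0.707]
ft_force: [0.5, 0.6, -0.3]
grip_width: 0.0401
mean [ 0.4383 -0.2232  0.0511] std [0.0001 0.0001 0.0002] 0.03962660258242096 [-0.5773 -0.3577 -0.0751] 27.43
```

```bash
python3 -m crank '[[[0,0,0,0,0,0,60],[0,0,0,0,0,0,60],[0,0,0,0,0,0,60],[0,0,0,0,-0.02,0,60],[0,0,0,0,-0.04,0,60]]]'
python3 -m crank '[[[0,0,0,0.005,0,0.0592,50],[0,0,0,0.005,0,0.0592,50],[0,0,0,0.005,0,0.0592,50],[0,0,0,0.005,0,0.0592,50],[0,0,0,0,0.04,0,50]]]'; python3 pos.py;  python3 look.py f4 scene 0.439 -0.2235 0.04; python3 look.py k1 scene 0.459 0.014 0.02
```

```text
time: 28.05
position: [0.4371, -0.2223, 0.1103]
tool_rot: [-0.706, 0.001, 0.001, 0.708]
ft_force: [0.6, -0.2, 0.6]
grip_width: 0.052
time: 28.68
position: [0.4599, 0.0175, 0.0725]
tool_rot: [0.707, 0.005, -0.0, -0.707]
ft_force: [0.4, -0.2, 0.1]
grip_width: 0.0434
mean [0.457  0.0147 0.0696] std [0.0009 0.0012 0.0014] 0.04357598236124058 [ 0.1006 -0.09    0.517 ] 28.93
crop origin row,col 279 328 scale 7.5
crop origin row,col 231 246 scale 7.5
```

View pics/f4.png

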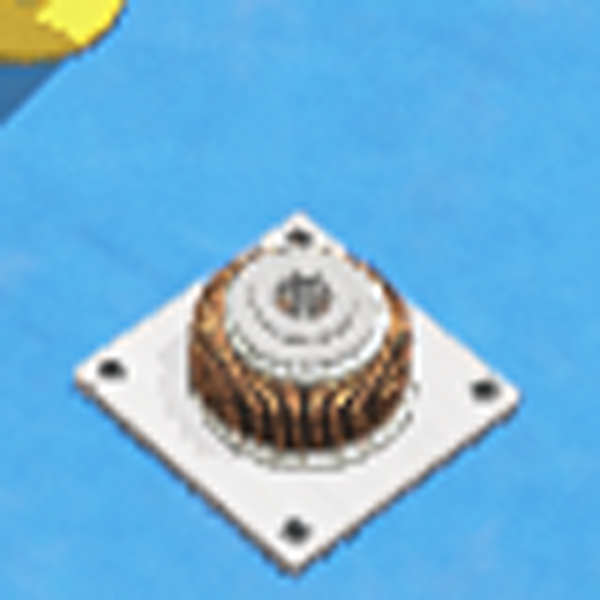

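View pics/k1.png

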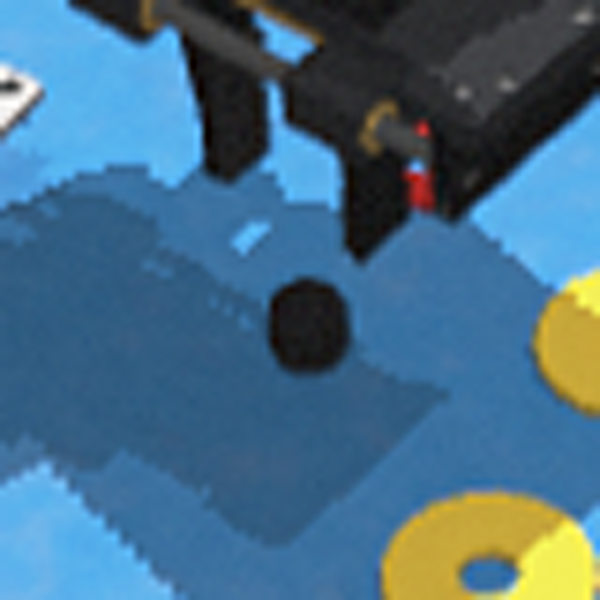

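The washer is seated collar up, with the stud tip showing in the bore (crop (303,293)). Now the cap.

```bash
python3 -m crank '[[[0,0,0,0.0007,0.02,0,50],[0,0,0,0,0.02,0,50],[0,0,0,0,0.017,0,50],[0,0,0,0,0,0,50],[0,0,0,0,0,0,50]]]' 15; python3 pos.py;  python3 look.py k2 scene 0.459 0.014 0.02; python3 look.py k3 top 0.459 0.014 0.02
```

```text
time: 29.65
position: [0.4594, 0.0132, 0.0147]
tool_rot: [0.707, 0.0, 0.001, -0.707]
ft_force: [-0.3, -0.1, 1.0]
grip_width: 0.0434
mean [0.4593 0.0135 0.0147] std [0.0001 0.0001 0.0001] 0.04376600266523824 [ 0.286  -0.0506 -0.405 ] 29.9
crop origin row,col 231 246 scale 7.5
crop origin row,col 248 278 scale 7.5
```

View pics/k2.png

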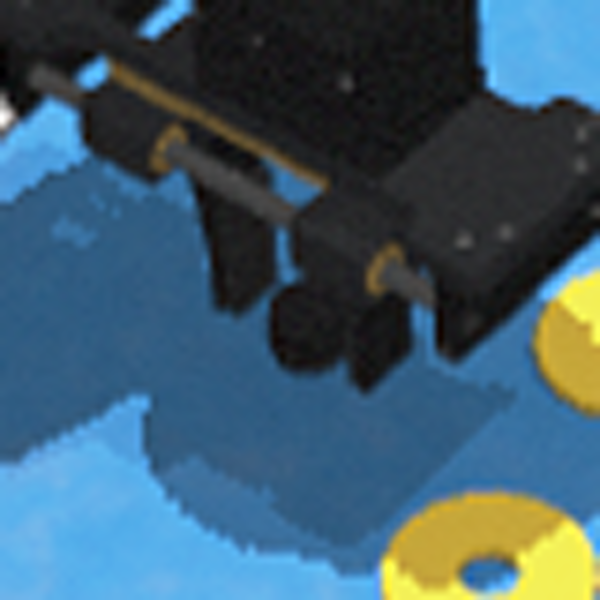

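```bash
python3 -m crank '[[[0,0,0,0,0,0,15],[0,0,0,0,0,0,15],[0,0,0,0,0,0,15],[0,0,0,0,0,0,15],[0,0,0,0,0,0,15]]]' 15; python3 pos.py;  python3 -m crank '[[[0,0,0,0,0,0,15],[0,0,0,0,-0.015,0,15],[0,0,0,0,-0.04,0,15],[0,0,0,0,-0.055,0,15],[0,0,0,0,0,0,15]]]'; python3 pos.py; python3 look.py k4 scene 0.459 0.014 0.12
```

```text
time: 30.62
position: [0.4588, 0.0138, 0.0138]
tool_rot: [-0.707, 0.0, 0.0, 0.707]
ft_force: [-1.0, -0.4, -0.4]
grip_width: 0.0231
mean [0.4588 0.0138 0.0138] std [0. 0. 0.] 0.02346655686421046 [0.9332 0.3621 0.4177] 30.88
time: 31.5
position: [0.4615, 0.0134, 0.1281]
tool_rot: [0.708, 0.004, 0.003, -0.706]
ft_force: [0.8, -1.0, -0.4]
grip_width: 0.0233
mean [0.4585 0.0139 0.1242] std [0.0009 0.0001 0.0012] 0.023087716815439075 [ 0.9394 -0.08   -0.2907] 31.75
crop origin row,col 198 244 scale 7.5
```

View pics/k4.png

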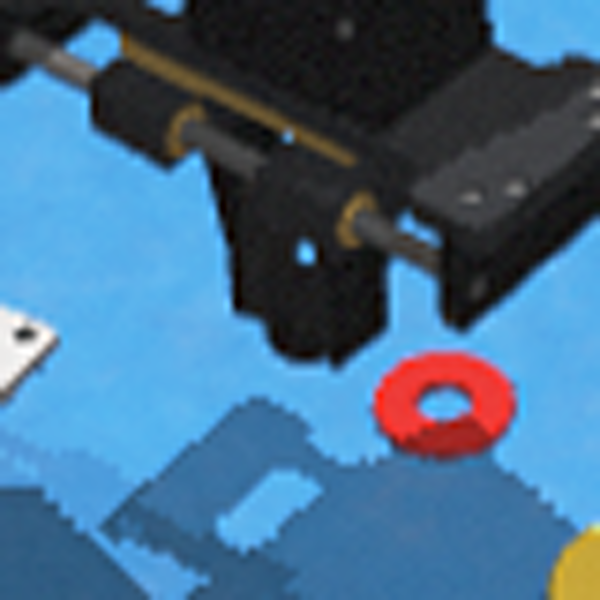

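```bash
python3 -m crank '[[[0,0,0,-0.005,0,-0.0593,15],[0,0,0,-0.005,0,-0.0593,15],[0,0,0,-0.005,0,-0.0593,15],[0,0,0,-0.0047,0,-0.0593,15],[0,0,0,0,0,0,15]]]';python3 -m crank '[[[0,0,0,0,0.02,0,15],[0,0,0,0,0.01,0,15],[0,0,0,0,0,0,15],[0,0,0,0,0,0,15],[0,0,0,0,0,0,15]]]'; python3 pos.py; python3 look.py k5 scene 0.439 -0.2235 0.06
```

```text
time: 32.42
position: [0.4394, -0.2282, 0.1228]
tool_rot: [0.708, -0.002, 0.002, -0.707]
ft_force: [-0.3, 0.2, -0.2]
grip_width: 0.0232
time: 33.05
position: [0.4395, -0.2233, 0.0943]
tool_rot: [0.707, 0.001, 0.0, -0.707]
ft_force: [-0.6, 0.3, -1.1]
grip_width: 0.0235
mean [ 0.4393 -0.2234  0.0943] std [0.0001 0.     0.0001] 0.023461510424473184 [ 0.0172  0.3558 -0.9407] 33.3
crop origin row,col 273 328 scale 7.5
```

View pics/k5.png

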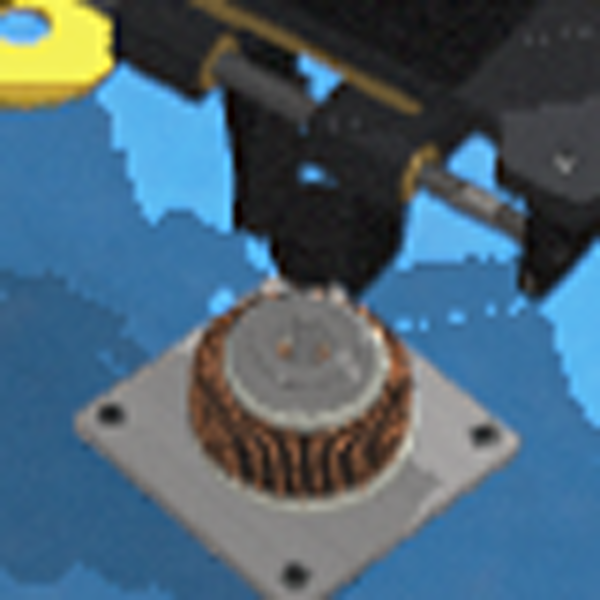

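```bash
python3 -m crank '[[[0,0,0,0,0.012,0,15],[0,0,0,0,0.010,0,15],[0,0,0,0,0.006,0,15],[0,0,0,0,0.0045,0,15],[0,0,0,0,0,0,15]]]'; python3 pos.py
```

```text
time: 33.98
position: [0.439, -0.2233, 0.061]
tool_rot: [-0.707, 0.0, 0.0, 0.707]
ft_force: [-0.1, 0.1, -1.2]
grip_width: 0.0233
mean [ 0.4392 -0.2234  0.0613] std [0.     0.     0.0001] 0.02329671384655107 [-0.5066  0.9199 -0.1564] 34.23
```

```bash
python3 -m crank '[[[0,0,0,0,0,0,45],[0,0,0,0,0,0,45],[0,0,0,0,0,0,45],[0,0,0,0,0,0,45],[0,0,0,0,-0.01,0,45]]]'
python3 -m crank '[[[0,0,0,0,-0.04,0,45],[0,0,0,0,-0.04,0,45],[0,0,0,0,-0.02,0.05,45],[0,0,0,0,0,0.05,45],[0,0,0,0,0,0.05,45]]]'
python3 -m crank '[[[0,0,0,0,0,0.05,45],[0,0,0,0,0,0.05,45],[0,0,0,0,0,0,45],[0,0,0,0,0,0,45],[0,0,0,0,0,0,45]]]'; python3 pos.py; python3 look.py z1 scene 0.439 -0.2235 0.04 30; python3 look.py z2 top 0.439 -0.2235 0.04 30
python3 - <<'E'
from rig import robot
import cv2
for n in("top","scene"): cv2.imwrite(f"pics/{n}F.png",robot.camera(n)["img"][:,:,::-1])
E
```

```text
time: 34.85
position: [0.4386, -0.223, 0.0712]
tool_rot: [-0.707, 0.001, 0.0, 0.708]
ft_force: [-0.6, 0.6, 0.3]
grip_width: 0.0391
time: 35.48
position: [0.4392, -0.0722, 0.1725]
tool_rot: [0.707, 0.0, 0.001, -0.707]
ft_force: [-0.3, 0.2, -0.9]
grip_width: 0.0388
time: 36.1
position: [0.4395, 0.0255, 0.1716]
tool_rot: [0.707, -0.0, 0.001, -0.707]
ft_force: [0.1, -0.4, -0.1]
grip_width: 0.0393
mean [0.4393 0.0256 0.1714] std [0.0001 0.0002 0.0001] 0.039182476403734894 [0.1002 0.1487 0.0177] 36.35
crop origin row,col 289 338 scale 10.0
crop origin row,col 264 383 scale 10.0
```

View pics/z1.png

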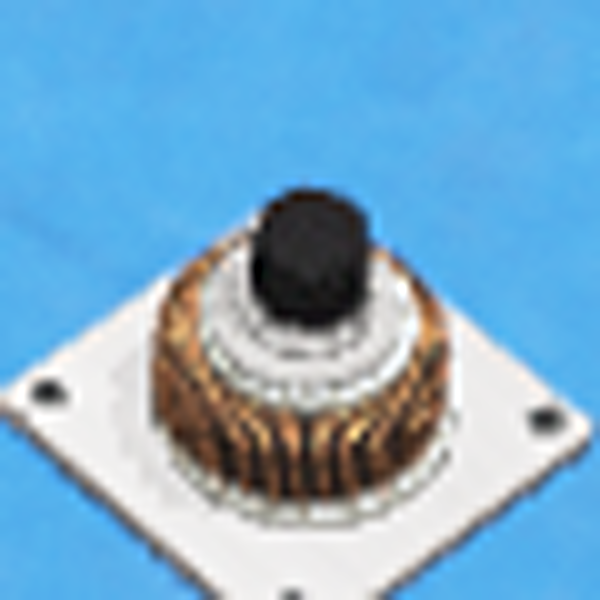

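View pics/z2.png

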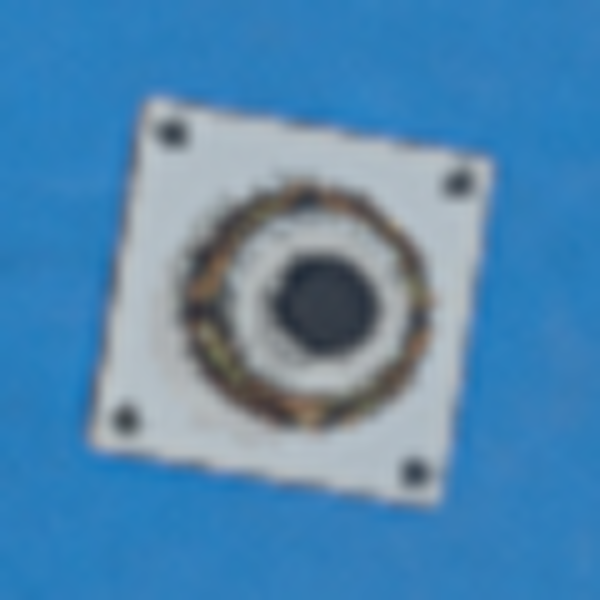

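View pics/sceneF.png

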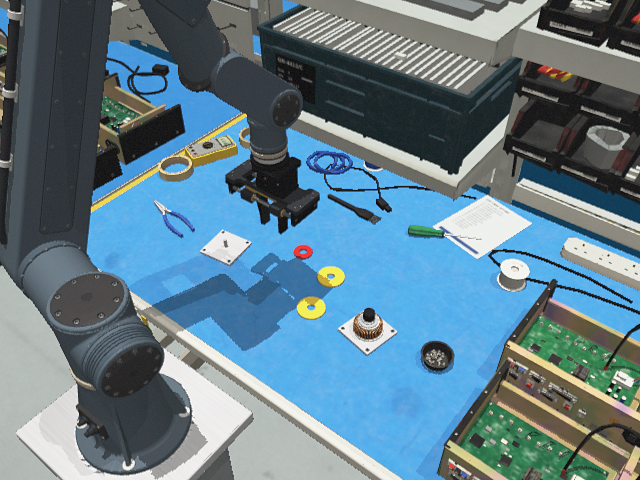

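```bash
python3 - <<'E'
from rig import robot
from h import *
c=robot.camera("scene"); im=cv2.imread("pics/z1.png")
for z,R,col in((.067,.012,(0,255,0)),(.047,.012,(0,0,255)),(.047,.0145,(255,0,255)),(.034,.0305,(255,255,0))):
    P=[]
    for a in np.linspace(0,6.3,80):
        r,q=proj(c,[.439+R*np.cos(a),-.2235+R*np.sin(a),z]); P.append([(q-338+.5)*10,(r-289+.5)*10])
    cv2.polylines(im,[np.int32(P)],False,col,1)
cv2.imwrite("pics/z3.png",im)
E
```

```text
(no output)
```

View pics/z3.png

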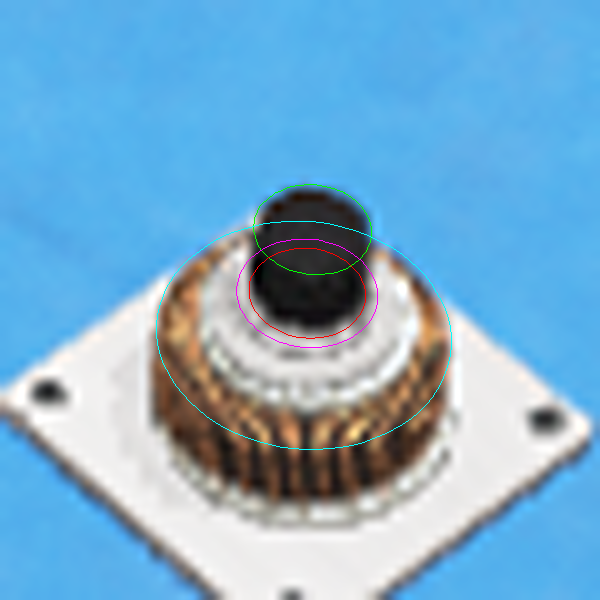

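The expected stack outline (cap top at 67 mm, rim and collar at 47 mm) matches the picture, so the cap is seated. Handing in.

```bash
python3 -c "
from rig import robot
print(robot.hand_in())"
```

```text
the job is handed in; nothing more can be done
None
```

I built the stack on the right-hand plate, the one with the long stud: white wide disc, coil, white narrow disc, stepped washer with its collar up, then the black cap. I handed it in at about 36.5 s of the 112 s allowed.

- **Seating:** After each placing I looked with the scene camera, and at the end with both cameras. Every layer looked flat and centred, and the cap is about 67 mm high at its top as expected. In the last overlay the cap's lower rim looked about 1 pixel higher than predicted, while its top and the washer's collar matched. I took that for the rim's shape or pixel error.
- **Left alone:** The short-stud plate is empty, and the pliers, dish, brush and the red and yellow look-alikes are where they were. The gripper is open and clear of everything. The last wrist-force readings were under 1 N.
- **Readings that disagreed:** The finger opening read 1 to 2 mm less than the part's diameter on every grasp. One hand estimate of the wide disc's position was about 6 mm off, but an overlay of its outline showed it was gripped correctly.

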